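# Close the round canister and slide it home

### The arm

A 6-joint arm with a two-finger parallel gripper is mounted at the origin on the work surface. World frame = base frame: x ahead of the robot, y to its left, z up, the work surface at z = 0. Lengths are in m, angles in rad, forces in N, time in s.
With the tool pointing down it reaches from about 0.275 to 0.725 m from the base axis. Payload 15.9 kg.
Tool frame: the origin (TCP) lies between the finger pads; the fingertips stand 14 mm ahead of it and the grasp point (between the pads) lies 5 mm behind it (env.tip_extent is the distance from the TCP to the fingertips, in m); z points along the fingers, y is the line along which they close (so a half turn about z gives the same grasp; the last joint's range is limited). The gripper opens to 85 mm and grips with 20 to 120 N. Pads are 22 mm wide; open, the fingers measure 114 mm over their backs; the gripper's body (76 mm by 85 mm) begins 54 mm behind the grasp point. The pads swing forward as they close: fully open they stand 13 mm farther back than shut.
Start: joints at [0, 0.213, -0.034, 1.323, 0, 1.571], TCP at [0.5, -0, 0.245] pointing down, gripper open.
Joint ranges: [-2.98, 2.98], [-0.74, 1.72], [-1.14, 1.35], [-2.1, 2.04], [-1.57, 1.44], [-3.14, 3.14]. Speed limits (rad/s): [1.89, 1.89, 2.39, 2.57, 3.14, 3.14].

### API

Orientations are given as a unit quaternion [x, y, z, w].
In Python, from bench import env, fingers, kinematics, optics, ticket, boxes_of, mark_of, readout gives the robot as it stands. The module is installed in compiled form; this text tells all that it offers. Calls block until the motion is done:
- env.reach(position, orientation): joint-space move of the TCP to a pose.
- env.movel(position, vel=0.15, rotation=None): straight line of the TCP; rotation=None keeps the orientation; vel is the mean speed in m/s.
- env.set_joints(angles): joint-space move.
- fingers.open_jaws() and fingers.grasp(): open the fingers fully, or close them until they stop; the grip force is fixed at half the most.
- env.hold(seconds).
- kinematics.solve_ik(position, orientation): joint angles nearest the present ones, or None.
- optics.camera(name): name is "scene" or "side" or "wrist"; returns a dict with "color" (384x512x3 uint8, red, green, blue), "camera_matrix" (3x3 intrinsics, pixels), "position" and "attitude" of the camera in the world; the wrist camera has in their place "tool_from_camera" (4x4, takes a point from camera to tool coordinates, whose origin is the TCP and whose axes are the flange's). Camera axes: x right, y up, looking along -z (the intrinsics and any distortion apply to the point x, -y, -z); pixel columns grow to the right and rows downward; lengths in m; the calibration is good to about 2 mm. The wrist camera is an equidistant fisheye: a pixel r from the principal point sees the ray r / f radians off the axis. A picture is of the moment at which its call begins: read the wrist's pose just before it. There is no depth.
A pose or a line that the arm cannot do raises env.Unreachable and nothing moves.
- ticket.sign_off(): hands the job in; it is judged then, once.
Trained networks look in the newest picture that a camera, given by its name, has taken for a name from the list of things; names that differ only in an ending like _2 or _b are one class to them, and where a whole thing is asked for, a point or a joint stands for the part that bears it (a point fixed in the world has none). Each returns a list of dicts, best first, with "p" (0 to 1); they miss things now and then, are a little off and sometimes report something else, mostly with a low value. They report only what shows in the picture. A call takes as long as a camera call. They do not tell look-alikes from the thing itself.
- boxes_of(camera, query): "point" ([column, row] in pixels, amid what is visible of it).
- mark_of(camera, query): "point" ([column, row] in pixels: a listed point, or the origin of a listed thing).
Readings, each from a call of its own:
- readout.current_time_s(): time.
- readout.current_qpos(): joint angles.
- readout.current_joint_velocities(): joint speeds.
- readout.current_tau(): joint torques, N m.
- readout.current_position(): TCP position.
- readout.current_ee_rot(): TCP orientation.
- readout.current_wrist_force(): force on the tool from outside, world axes, zero at the start.
- readout.current_torque(): the same for the moment, N m.
- readout.current_finger_gap(): finger opening in m.
- readout.current_grip_force(): force on a finger pad.
Only numpy, scipy, OpenCV 4.12 (cv2) and the standard library are available. Lean on these libraries where they do the work, as an engineer would, in place of code of your own. Each camera call takes 0.05 s, during which the arm holds its last target. There are 200 camera calls.

### The job

The round canister on the bench was left with its lid turned, so the lid's three keys stand on the rim. Turn the lid until the keys drop into the notches and it sits flush, and slide the canister along the bench, without lifting it, fully home against the back stop of its own bay: the one labelled with the round sign. Leave everything else on the bench as it is.

Things in the scene. Friction and masses are not known exactly. Their poses are not given: they have to be found in the camera images.
- canister: Round aluminium canister, loose on the bench: 112 mm outside diameter, 55 mm high, 0.4 to 0.8 kg, bore 92 mm at the rim. Slides when pushed; too wide to grip across. Origin at the centre of its underside, z up. Its lid drops by its own weight when let go with each key within about 4 degrees of a notch.
- canister_rim (a point): Centre of the canister's rim plane, 55 mm above its underside, same axes. The rim has three notches, 22 mm wide, 8 mm deep, cut through the 10 mm wall at 0, 120 and 240 degrees from the canister's x axis.
- lid: Steel lid, loose, 0.15 kg: disc 88 mm diameter, 14 mm thick, 2 mm play in the bore; three keys, 10 mm wide and 8 mm high, tops level with the disc's, reach out to radius 55 mm at 0, 120, 240 degrees from its x axis; any third of a turn fits. Origin: centre of its underside, 49 mm above the canister's underside with keys on the rim, 41 mm when seated (top flush with rim).
- lid_handle (a point): Centre of the lid's black bar handle, 15 mm above the disc's top. The bar lies along the lid's x axis: 70 mm long, 16 mm wide, 30 mm high. Its top is 93 mm above the bench with the keys on the rim, 85 mm when the lid is seated.
- bay_round: Bay labelled with the round sign, fixed; one of three equal bays side by side, 140 mm apart, order varies. Origin on the bench where the canister's centre belongs; x points into the bay, y left, z up. Open on top and at the front, no floor step. Side walls 5 mm thick, 30 mm high, 120 mm apart inside, from x = -20 mm to the back stop, flaring outward from -20 to -41 mm.
- bay_round_stop (a point): Middle of the back stop's face in the round sign's bay, on the bench, 57 mm along x from the bay's origin; the stop is 30 mm high.
- bay_round_label (a point): Centre of the round sign: a dark disc of 52 mm diameter on top of a white label block (66 mm deep, 124 mm wide, 40 mm high) behind the bay's back stop. The bay's floor also shows a dark silhouette of its shape, 108 mm across.
- bay_square: The same bay with a square sign (46 mm); the square canister is stored in it. Axes and sizes as for the round one's bay.
- bay_oblong: The same bay with an oblong sign (26 x 70 mm); empty, and to be left empty. Axes and sizes as for the round one's bay.
- square_canister: A square aluminium canister, 108 x 108 mm, 85 mm high with its bar handle, standing home in its bay; not to be disturbed. Origin at the centre of its underside.
- oblong_canister: An oblong aluminium canister, 60 x 112 mm, 85 mm high with handle, in use at the right of the bench; leave it there. Origin at the centre of its underside.
- dental_model: A plaster dental model, 62 x 68 mm, 32 mm high, at the left; leave it. Origin at the centre of its underside.
- bottle: A grey plastic bottle, 68 mm diameter, 170 mm high, at the left; leave it. Origin at the centre of its underside.
- handpiece: A grey motor handpiece, 155 mm long, 26 mm thick, lying at the left; leave it. Origin under its middle.
- wax_knife: A spatula, 170 mm long, lying at the right; leave it. Origin near its middle, on the bench.
Not all that is in view belongs to the job. What is shaped like the canister but red or turquoise is not meant.

How it is judged:
By the outcome, as a careful person would: the job done as asked, in the order asked, and still so for the second after the job is handed in, with the robot touching nothing.
It also fails if it takes over 67 s, if anything falls off the work surface, if the arm or the gripper's body presses on something with over 40 N, if the wrist force passes 120 N, or if a joint passes its speed limit or range.

## Working session

There is one attempt and no reset: what is moved stays moved. The work goes in short steps, each a Python script; the robot and the scene stay as the last script left them, time stands still between calls to the robot, and variables do not carry over. Pictures are saved under pics/ and viewed, at most 10 in all, crops included, and the job is handed in when it is done.

```bash
mkdir -p pics
cat > h.py <<'E'
import numpy as np, cv2
from scipy.spatial.transform import Rotation as R
from bench import env, fingers, kinematics, optics, ticket, boxes_of, mark_of, readout
def ray(c,px,pose=None):
    K=np.array(c["camera_matrix"]);u=(px[0]-K[0,2])/K[0,0];v=(px[1]-K[1,2])/K[1,1]
    if pose is None:
        d=np.array([u,-v,-1.]);a=np.array(c["attitude"])
        Rm=a if a.shape==(3,3) else R.from_quat(a).as_matrix()
        return np.array(c["position"]),Rm@d
    th=np.hypot(u,v);s=np.sin(th)/max(th,1e-9)
    d=np.array([u*s,-v*s,-np.cos(th)]);T=np.array(c["tool_from_camera"])
    p,q=pose;Rt=R.from_quat(q).as_matrix()
    return np.array(p)+Rt@T[:3,3],Rt@T[:3,:3]@d
def at(c,px,z,pose=None):
    o,d=ray(c,px,pose);return o+d*(z-o[2])/d[2]
def save(c,n):cv2.imwrite("pics/"+n,cv2.cvtColor(c["color"],cv2.COLOR_RGB2BGR))
E
python3 - <<'E'
from h import *
np.set_printoptions(precision=3,suppress=True)
print(readout.current_ee_rot(),readout.current_time_s())
for n in("scene","side"):
    c=optics.camera(n);save(c,n+".png");print(n,c["position"],c["attitude"])
    for q,z in(("canister_rim",.055),("lid_handle",.078),("canister",0),("bay_round_label",.04),("bay_round_stop",0),("bay_round",0),("bay_square",0),("bay_oblong",0)):
        for m in mark_of(n,q)[:3]:print(q,np.round(m["point"]),round(m["p"],2),at(c,m["point"],z))
a,b=[cv2.imread(f"pics/{n}.png") for n in("scene","side")]
cv2.imwrite("pics/both.png",cv2.resize(np.hstack([a,b]),(800,300)))
E
```

```text
[ 0.707  0.707 -0.    -0.   ] 0.0
scene [1.209 0.603 1.32 ] [0.121 0.265 0.861 0.417]
canister_rim [150. 162.] 0.97 [ 0.697 -0.28   0.055]
canister_rim [254. 110.] 0.72 [ 0.305 -0.152  0.055]
canister_rim [221. 147.] 0.65 [ 0.505 -0.136  0.055]
lid_handle [224. 143.] 0.85 [ 0.501 -0.126  0.078]
canister [150. 172.] 0.84 [ 0.705 -0.288  0.   ]
canister [226. 157.] 0.83 [ 0.499 -0.125  0.   ]
canister [308. 160.] 0.58 [0.333 0.107 0.   ]
bay_round_label [200. 225.] 0.71 [0.769 0.006 0.04 ]
bay_round_label [413. 234.] 0.48 [0.393 0.533 0.04 ]
bay_round_stop [219. 223.] 0.67 [0.712 0.028 0.   ]
bay_round_stop [160. 124.] 0.45 [ 0.534 -0.415  0.   ]
bay_round_stop [332. 273.] 0.41 [0.632 0.405 0.   ]
bay_round [228. 212.] 0.61 [0.662 0.026 0.   ]
bay_square [263. 236.] 0.77 [0.661 0.168 0.   ]
bay_square [205. 226.] 0.33 [0.747 0.    0.   ]
bay_oblong [197. 188.] 0.56 [ 0.657 -0.117  0.   ]
side [ 0.101 -0.816  1.007] [ 0.383 -0.099 -0.213  0.893]
canister_rim [202. 275.] 0.88 [ 0.31  -0.134  0.055]
canister_rim [268. 245.] 0.8 [ 0.519 -0.12   0.055]
canister_rim [354. 264.] 0.75 [ 0.697 -0.286  0.055]
lid_handle [262. 247.] 0.62 [ 0.491 -0.136  0.078]
lid_handle [267. 185.] 0.47 [0.626 0.084 0.078]
canister [266. 264.] 0.9 [ 0.502 -0.142  0.   ]
canister [208. 287.] 0.87 [ 0.322 -0.138  0.   ]
canister [178. 226.] 0.73 [0.326 0.116 0.   ]
bay_round_label [314. 193.] 0.59 [0.765 0.02  0.04 ]
bay_round_stop [301. 208.] 0.95 [0.717 0.014 0.   ]
bay_round_stop [267. 185.] 0.72 [0.668 0.16  0.   ]
bay_round_stop [314. 191.] 0.19 [0.798 0.062 0.   ]
bay_round [290. 211.] 0.94 [0.676 0.015 0.   ]
bay_square [266. 184.] 0.84 [0.668 0.168 0.   ]
bay_square [312. 192.] 0.41 [0.79  0.063 0.   ]
bay_square [325. 334.] 0.25 [ 0.53  -0.404  0.   ]
bay_oblong [308. 242.] 0.61 [ 0.658 -0.122  0.   ]
```

View pics/scene.png

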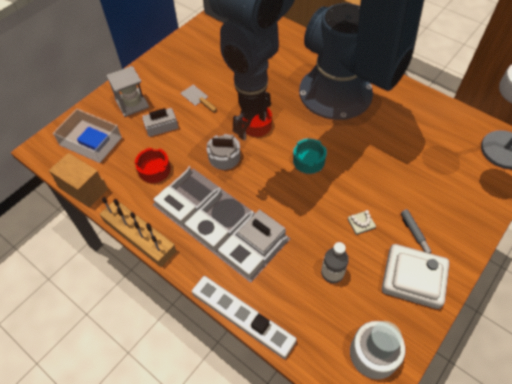

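The scene camera shows four candidates. They are the grey canister with a bar handle at (224,150), red ones at (258,120) and (152,165), and a turquoise one at (309,155). Only the grey one fits, because it is aluminium with a black bar handle. The round sign is at (206,227), in the middle bay. I'll go above the canister and look from close by.

Run:
```python
from h import *
np.set_printoptions(precision=3,suppress=True)
q0=[.7071,.7071,0,0]
env.reach([.47,-.135,.25],q0)
pose=(readout.current_position(),readout.current_ee_rot())
c=optics.camera("wrist");save(c,"w1.png");print(pose,c["camera_matrix"],c["tool_from_camera"])
for q,z in(("canister_rim",.055),("lid_handle",.078),("lid",.049),("canister",0),("bay_round_label",.04),("bay_round_stop",0),("bay_round",0),("bay_square",0),("bay_oblong",0)):
    for m in mark_of("wrist",q)[:2]:print(q,np.round(m["point"]),round(m["p"],2),at(c,m["point"],z,pose))
cv2.imwrite("pics/w1b.png",cv2.resize(cv2.imread("pics/w1.png"),(800,600),interpolation=cv2.INTER_CUBIC))
print(readout.current_time_s())
```

```text
(array([ 0.47 , -0.135,  0.25 ]), array([ 0.708,  0.707,  0.   , -0.   ])) [[297.319   0.    256.2  ]
 [  0.    297.319 193.066]
 [  0.      0.      1.   ]] [[ 0.     0.962  0.273  0.069]
 [ 1.     0.    -0.001  0.   ]
 [-0.001  0.273 -0.962 -0.129]
 [ 0.     0.     0.     1.   ]]
canister_rim [409. 280.] 0.83 [ 0.688 -0.288  0.055]
canister_rim [129. 178.] 0.7 [ 0.319 -0.14   0.055]
lid_handle [286. 178.] 0.87 [ 0.502 -0.136  0.078]
lid [281. 173.] 0.84 [ 0.499 -0.137  0.049]
canister [396. 264.] 0.6 [ 0.692 -0.291 -0.   ]
canister [475.  63.] 0.39 [0.806 0.032 0.   ]
bay_round_label [472.  60.] 0.91 [0.765 0.025 0.04 ]
bay_round_stop [431.  59.] 0.96 [0.718 0.023 0.   ]
bay_round [398.  53.] 0.79 [0.664 0.023 0.   ]
bay_oblong [393. 151.] 0.57 [ 0.659 -0.115  0.   ]
2.0083
```

View pics/w1b.png

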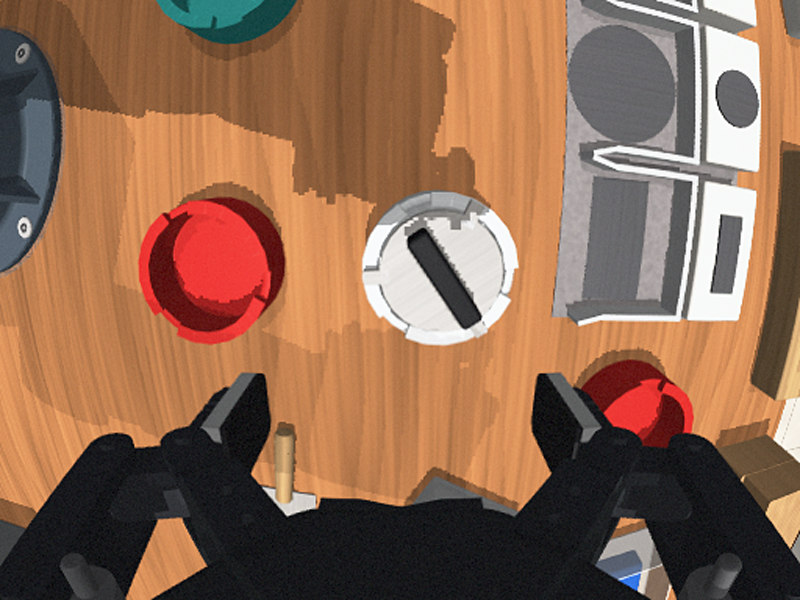

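The wrist picture shows the canister at (440,268) of 800x600 with its bar tilted down to the right. The round bay silhouette is at (622,85). Next is an enlarged crop of the canister to read the notches and keys.

Run:
```python
from h import *
# orthorectify rim plane z=.057 around (0.502,-.137), 130mm window, up=+y right=+x, 0.22mm/px... 
pose=(np.array([.47,-.135,.25]),np.array([.7075,.7071,0,0])/np.linalg.norm([.7075,.7071,0,0]))
c=dict(camera_matrix=[[297.319,0,256.2],[0,297.319,193.066],[0,0,1]],tool_from_camera=np.array([[0,.962,.273,.069],[1,0,-.001,0],[-.001,.273,-.962,-.129],[0,0,0,1]]))
import pickle;pickle.dump(c,open("wc.pkl","wb"))
open("h.py","a").write('''
import pickle
def ortho(img,c,pose,cx,cy,z,w=.14,n=560):
    T=np.array(c["tool_from_camera"]);K=np.array(c["camera_matrix"]);p,q=pose;Rt=R.from_quat(q).as_matrix()
    X,Y=np.meshgrid(cx+(np.arange(n)/n-.5)*w,cy-(np.arange(n)/n-.5)*w)
    P=np.stack([X,Y,np.full_like(X,z)],-1)-(np.array(p)+Rt@T[:3,3]);P=P@(Rt@T[:3,:3])
    x,y,s=P[...,0],-P[...,1],-P[...,2];r=np.hypot(x,y);th=np.arctan2(r,s)
    return cv2.remap(img,(K[0,2]+K[0,0]*th*x/r).astype(np.float32),(K[1,2]+K[1,1]*th*y/r).astype(np.float32),cv2.INTER_CUBIC)
''')
from h import *
import h,importlib;importlib.reload(h)
cv2.imwrite("pics/o1.png",h.ortho(cv2.imread("pics/w1.png"),c,pose,.502,-.137,.055))
```

```text
(no output)
```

View pics/o1.png

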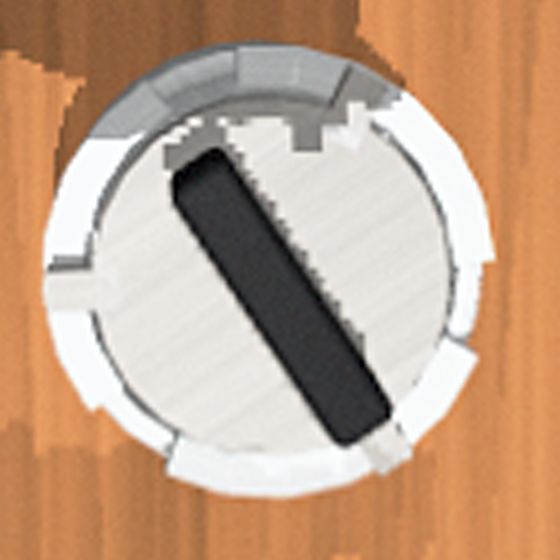

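In the rectified crop the rim centre is at (270,270), which is about (0.4995,-0.1345). The keys are at about 64° (mod 120) and the notches at about -9° (mod 120). The lid's bar lies at about -57°, so it has to turn +48°, to -9°.

```bash
cat >> h.py <<'E'
Q0=R.from_quat([.70710678,.70710678,0,0])
def down(bar_deg): # orientation with jaws closing across a bar lying at bar_deg
    return (R.from_euler('z',bar_deg+90,degrees=True)*Q0).as_quat()
E
python3 - <<'E'
from h import *
np.set_printoptions(precision=3,suppress=True)
x,y=.499,-.1335
print([kinematics.solve_ik([x,y,.082],down(a)) for a in(-57,-9)])
print(kinematics.solve_ik([.664,.023,.074],down(-9)))
env.reach([x,y,.15],down(-57)); env.movel([x,y,.082],.1)
print(readout.current_wrist_force())
fingers.grasp();print(readout.current_finger_gap(),readout.current_wrist_force(),readout.current_torque())
for a in(-45,-33,-21,-9):
    env.movel([x,y,.082],.05,down(a)) if a!=99 else 0
print(readout.current_wrist_force(),readout.current_torque(),readout.current_time_s(),readout.current_qpos())
E
```

```text
[array([-0.261,  0.336, -0.297,  0.938,  0.   ,  0.733]), array([-0.261,  0.336, -0.297,  0.938,  0.   , -0.104])]
[0.035 0.626 0.148 1.093 0.    0.192]
[-0.048 -0.114  0.424]
0.014778319837828947 [-1.383 -0.279  4.508] [0.056 0.191 0.037]
[-0.972 -0.244 -2.07 ] [ 0.023  0.051 -0.045] 5.5083 [-0.261  0.337 -0.297  0.938  0.    -0.097]
```

Run:
```python
from h import *
np.set_printoptions(precision=3,suppress=True)
x,y=.499,-.1335
fingers.open_jaws();env.hold(.2)
env.movel([.499,-.1335,.16],.15)
env.reach([.47,-.115,.25],down(-90))
pose=(readout.current_position(),readout.current_ee_rot())
c=optics.camera("wrist");save(c,"w2.png")
for q,z in(("canister_rim",.055),("lid_handle",.07),("bay_round_label",.04),("bay_round_stop",0),("bay_round",0),("bay_square",0),("bay_oblong",0)):
    for m in mark_of("wrist",q)[:2]:print(q,np.round(m["point"]),round(m["p"],2),at(c,m["point"],z,pose))
cv2.imwrite("pics/o2.png",ortho(cv2.imread("pics/w2.png"),c,pose,.5,-.1345,.055))
print(readout.current_time_s())
```

```text
canister_rim [407. 293.] 0.92 [ 0.689 -0.288  0.055]
canister_rim [127. 192.] 0.6 [ 0.315 -0.136  0.055]
lid_handle [284. 194.] 0.56 [ 0.5   -0.134  0.07 ]
bay_round_stop [434.  72.] 0.55 [0.722 0.024 0.   ]
bay_round [401.  67.] 0.78 [0.666 0.024 0.   ]
bay_oblong [392. 168.] 0.69 [ 0.66  -0.116  0.   ]
8.75
```

View pics/o2.png

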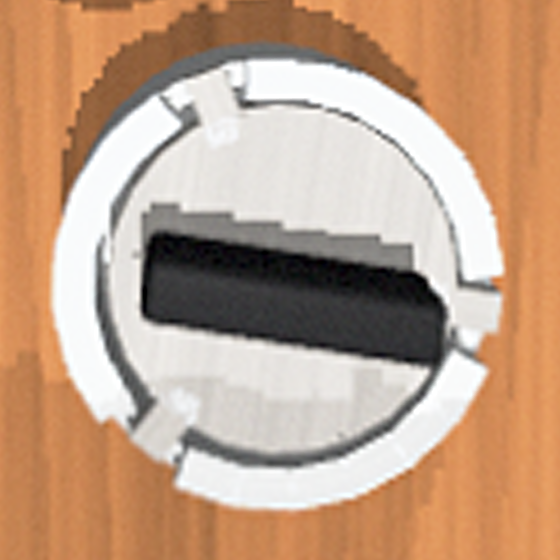

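The keys now lie inside the three notches: (215,95), (480,305) and (160,430). I'll regrasp the bar at the seated height and drag the canister to the front of the bay.

Run:
```python
from h import *
np.set_printoptions(precision=3,suppress=True)
x,y=.4995,-.134
env.reach([x,y,.15],down(-9)); env.movel([x,y,.074],.1)
fingers.grasp();print(readout.current_finger_gap(),readout.current_wrist_force())
env.movel([.51,-.08,.074],.08);print(readout.current_wrist_force(),readout.current_torque())
env.movel([.55,.024,.074],.08);print(readout.current_wrist_force(),readout.current_torque())
pose=(readout.current_position(),readout.current_ee_rot());print(pose[0])
c=optics.camera("wrist");save(c,"w3.png")
for q,z in(("canister_rim",.055),("lid_handle",.07),("bay_round_label",.04),("bay_round_stop",0),("bay_round",0),("bay_square",0),("bay_oblong",0)):
    for m in mark_of("wrist",q)[:2]:print(q,np.round(m["point"]),round(m["p"],2),at(c,m["point"],z,pose))
for n in("scene","side"):
    c2=optics.camera(n);save(c2,n+"3.png")
    for q,z in(("canister",0),("bay_round_label",.04),("bay_round_stop",0),("bay_round",0),("bay_square",0),("bay_oblong",0)):
        for m in mark_of(n,q)[:2]:print(n,q,np.round(m["point"]),round(m["p"],2),at(c2,m["point"],z))
cv2.imwrite("pics/o3.png",ortho(cv2.imread("pics/w3.png"),c,pose,.65,.02,.03,.32,600))
print(readout.current_time_s())
```

```text
0.015145951219428452 [-1.654  0.956  5.791]
[0.046 2.697 4.203] [ 0.408 -0.093  0.008]
[-1.001 -3.665  6.261] [-0.614  0.176  0.058]
[0.55  0.024 0.074]
canister_rim [  8. 371.] 0.89 [ 0.69  -0.288  0.055]
lid_handle [254. 258.] 0.77 [0.554 0.022 0.07 ]
bay_round [281. 328.] 0.56 [0.666 0.028 0.   ]
scene canister [251. 191.] 0.83 [0.556 0.033 0.   ]
scene canister [309. 161.] 0.78 [0.336 0.114 0.   ]
scene bay_round_label [203. 225.] 0.66 [0.761 0.012 0.04 ]
scene bay_round_label [216. 224.] 0.15 [0.737 0.042 0.04 ]
scene bay_round_stop [216. 224.] 0.67 [ 0.719  0.023 -0.   ]
scene bay_round_stop [195. 190.] 0.41 [ 0.665 -0.118  0.   ]
scene bay_round [226. 210.] 0.74 [0.661 0.015 0.   ]
scene bay_square [262. 236.] 0.68 [0.666 0.165 0.   ]
scene bay_oblong [194. 188.] 0.91 [ 0.665 -0.125  0.   ]
scene bay_oblong [215. 224.] 0.32 [0.724 0.022 0.   ]
side canister [206. 289.] 0.71 [ 0.314 -0.141  0.   ]
side canister [255. 221.] 0.69 [0.555 0.027 0.   ]
side bay_round_label [309. 191.] 0.72 [0.757 0.034 0.04 ]
side bay_round_stop [297. 208.] 0.97 [0.704 0.018 0.   ]
side bay_round [288. 214.] 0.71 [0.663 0.007 0.   ]
side bay_round [267. 182.] 0.64 [0.677 0.176 0.   ]
side bay_square [267. 186.] 0.6 [0.667 0.157 0.   ]
side bay_oblong [307. 242.] 0.61 [ 0.655 -0.123  0.   ]
15.075
```

View pics/o3.png

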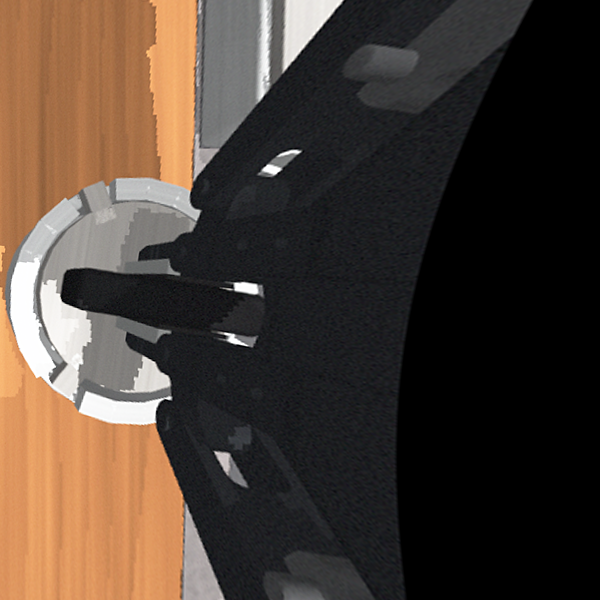

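The view is blocked by the gripper, but the keys are still in the notches and the bay front edge tilts by about -1.3°. I'll use the earlier open view (w2), rectified at wall-top height, for the bay's lateral position.

Run:
```python
from h import *
pose=(np.array([.47,-.115,.25]),down(-90)); c=pickle.load(open("wc.pkl","rb"))
cv2.imwrite("pics/o4.png",ortho(cv2.imread("pics/w2.png"),c,pose,.68,0.0,.03,.24,600))
```

```text
(no output)
```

View pics/o4.png

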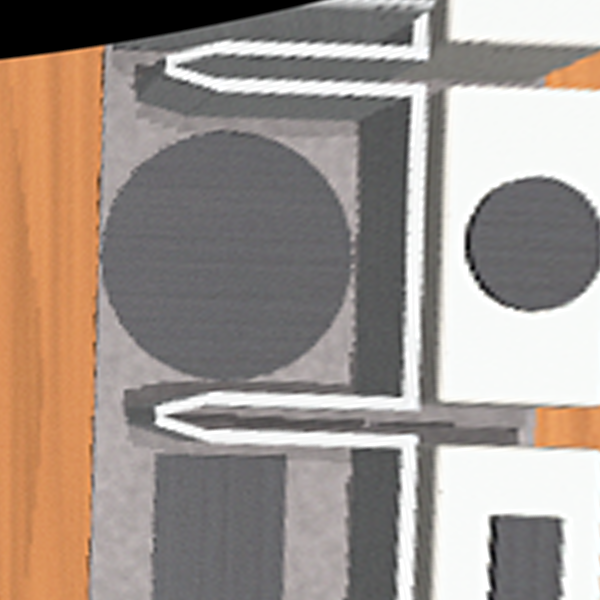

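The stop's face is at col 408, about x=0.723. The wall centreline passes through (0.646,0.0236) and (0.724,0.0216), so the bay origin is about (0.666,0.023) at yaw -1.4°. The inner width measures 121 mm against the 120 mm given. The canister lags the lid by about 2 mm in y, which is the bore play. Now I'll push in until it makes contact.

Run:
```python
from h import *
np.set_printoptions(precision=3,suppress=True)
env.movel([.553,.0275,.074],.03)
env.movel([.60,.0262,.074],.06);print(readout.current_wrist_force())
env.movel([.655,.0246,.074],.05);print(readout.current_wrist_force())
x=.655
f0=readout.current_wrist_force()[0]
while x<.677:
    x+=.0015;env.movel([x,.0246-(x-.655)*.024,.074],.02)
    f=readout.current_wrist_force();print(round(x,4),f,readout.current_position()[0])
    if f[0]<-18:break
print(readout.current_time_s())
```

```text
[-4.688 -0.264  9.62 ]
[-5.21   0.307 10.339]
0.6565 [-6.343  1.56  11.708] 0.6559142716319963
0.658 [-6.273  0.244 10.825] 0.6573774705456535
0.6595 [-7.625 -0.248  9.904] 0.6589053745336312
0.661 [-8.166  0.648 11.01 ] 0.6603956251636127
0.6625 [-7.814 -0.411  9.494] 0.6618956610919698
0.664 [-7.558 -0.314 10.894] 0.6634094224779081
0.6655 [-8.004 -0.2   10.748] 0.6649226302299237
0.667 [-11.498  -0.091  13.571] 0.6658830844292551
0.6685 [-20.109  -1.013  20.814] 0.6663281760024895
19.8083
```

Run:
```python
from h import *
np.set_printoptions(precision=3,suppress=True)
fingers.open_jaws();env.hold(.3)
p=readout.current_position();env.movel([p[0],p[1],.16],.12)
env.reach([.52,.02,.26],down(-90))
pose=(readout.current_position(),readout.current_ee_rot())
c=optics.camera("wrist");save(c,"w5.png")
i=cv2.imread("pics/w5.png")
cv2.imwrite("pics/o5.png",ortho(i,c,pose,.69,.022,.055,.2,600))
env.reach([.45,.02,.3],down(-90))
s=optics.camera("side");save(s,"s5.png");j=cv2.imread("pics/s5.png")[150:260,210:350];cv2.imwrite("pics/s5c.png",cv2.resize(j,None,fx=5,fy=5,interpolation=cv2.INTER_CUBIC))
print(pose[0],readout.current_time_s())
```

```text
[0.52 0.02 0.26] 23.45
```

View pics/o5.png

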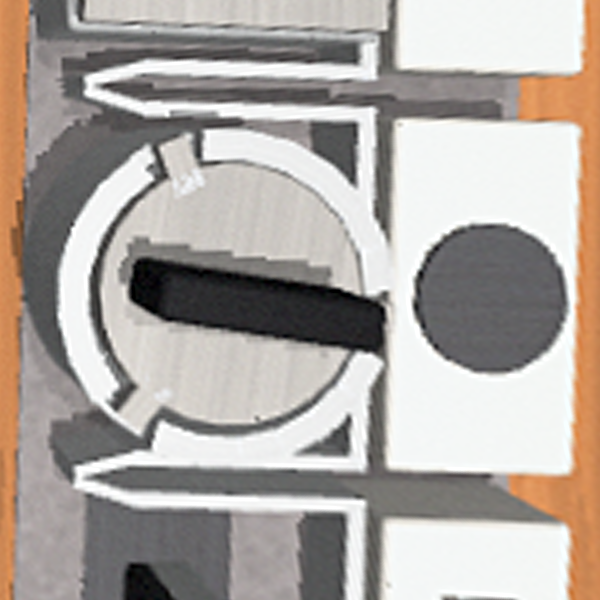

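View pics/s5c.png

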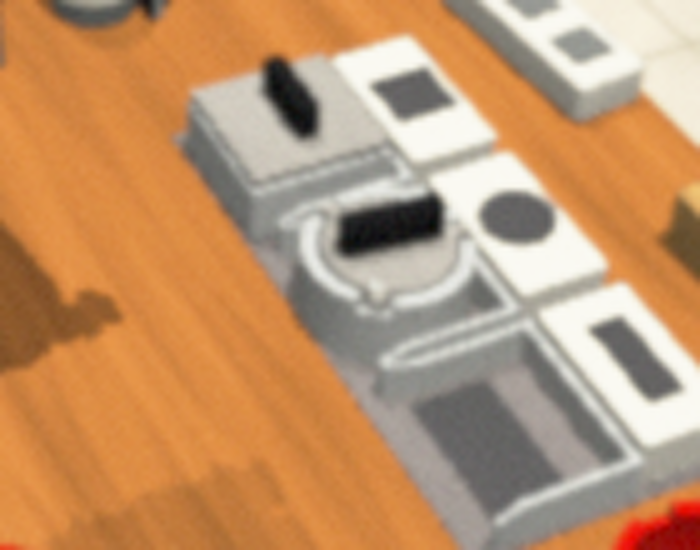

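The canister is centred between the walls and against the stop: rim from col 57 to 390, centre about (0.665,0.025). All three keys sit in their notches at (180,165), (375,325) and (140,405), and the side view shows the lid flush. The push force rose sharply at the stop, so I'm handing in.

```bash
python3 -c "
from h import *
print(ticket.sign_off())"
```

```text
the job is handed in; nothing more can be done
None
```

The lid is turned and seated flush, the canister is slid home against the back stop of the round-sign bay, and the job was handed in at about 23.5 s; no verdict came back.

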